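# Put the router cutter back and shut the case on its catch

### The arm

A 6-joint arm with a two-finger parallel gripper is mounted at the origin on a cart in front of the work surface, level with it; the furniture and walls round the work are solid. World frame = base frame: x ahead of the robot, y to its left, z up, the work surface at z = 0. Lengths are in mm, angles in rad, forces in N, time in s.
With the tool pointing down it reaches from about 400 to 925 mm from the base axis. Payload 12.5 kg.
Tool frame: the origin (TCP) lies midway between the tips of the shut fingers; the grasp point (between the pads) lies 19 mm behind it (env.tcp_to_grasp is the distance from the TCP to the grasp point, in mm); z points along the fingers, y is the line along which they close (so a half turn about z gives the same grasp; the last joint's range is limited). The gripper opens to 95 mm and grips with 3 to 60 N. Pads are 20 mm wide; open, the fingers measure 119 mm over their backs; the gripper's body (75 mm by 180 mm) begins 59 mm behind the grasp point.
Start: joints at [1.018, 0.491, 1.559, -0, 1.092, -0.106], TCP at [270.038, 563.672, 214.661] pointing down, gripper open.
Joint ranges: [-3.1, 3.1], [-0.84, 2.19], [0.05, 2.79], [-1.13, 4.28], [0.06, 2.93], [-2.69, 2.69]. Speed limits (rad/s): [2.22, 2.22, 2.79, 3.14, 3.14, 3.14].

### API

Orientations are given as [roll, pitch, yaw] about the fixed x, y, z axes, in that order (R = Rz(yaw) Ry(pitch) Rx(roll)).
In Python, from cell import env gives the robot as it stands. The module is installed in compiled form; this text tells all that it offers.
- The arm moves only by the tool step_arm, never from a script. Its argument "plan" is a list that holds one entry, the list of rows, each a list of 5 numbers: the shift along the tool's x, y, z in mm, then the turn about the tool's z in degrees, then the opening, from -1 (shut) to 1 (fully open). A call has 1 to 8 rows; each row is the pose to reach, as a shift and turn from the pose commanded when the call began, along the tool's axes at that moment; what a row does not reach only later rows make up. A row lasts 1/12 s, in which the tool goes at most 41.7 mm and 7.16 degrees, less where a joint would pass 70% of its speed; a pose out of reach is approached as far as the arm can. A call with a gripper value outside its range is refused whole. The fingers move at their own pace and stop on an object; the grip force is fixed at half the most. Time passes only in rows, so rows that repeat a pose let the fingers close. It gives the time, the measured TCP pose, the force, the opening and the grip force at its end, in the units of the state.
- env.state(): the state, without advancing time (a new reading comes with each control period).
- env.read_camera(name): name is "side" or "top"; returns the picture (400x640x3 uint8, blue, green, red); there is no depth.
- env.get_calibration(name): a dict with "K" (3x3 intrinsics, pixels), "D" ([k1, k2, p1, p2, k3] as OpenCV has them; the pictures are not rectified), "extrinsics" (4x4, takes a point from world to camera coordinates). Camera axes: x right, y up, looking along -z (the intrinsics and any distortion apply to the point x, -y, -z); pixel columns grow to the right and rows downward; lengths in mm; the calibration is good to about 2 mm. A picture is of the moment at which its call begins. get_calibration takes no time and is no camera call.
- env.job_done(): hands the job in; it is judged then, once.
The state is a dict: "t": time; "joints": joint angles; "qvel": joint speeds; "tau": joint torques, N m; "eef_pos": TCP position; "tcp_rot": TCP orientation; "ft_force": force on the tool from outside, world axes, zero at the start; "moment": the same for the moment, N m; "opening": opening from 0.0 (shut) to 1.0 (fully open); "grip_force": force on a finger pad.
Only numpy, scipy, OpenCV 4.12 (cv2) and the standard library are available. Lean on these libraries where they do the work, as an engineer would, in place of code of your own. Each camera call takes 0.05 s, during which the arm holds its last target. There are 200 camera calls.

### The job

Put the red router cutter from the drilled block back into the empty bore of the open cutter case: feel for the bore and push the cutter fully home. Then push the lid over from behind until it swings shut by its own weight - do not carry it down - and gently press its front edge down until the catch snaps and the lid is fully shut. Be gentle with the case, no push over 25 N, and leave the other things where they stand.

Things in the scene. Friction and masses are not known exactly. Their poses are not given: they have to be found in the camera images.
- case: plywood case, brass corners, fixed to the bench; 120 (x) x 170 (y) mm, base 46 mm high, walls 7 mm, 70 mm high when shut. Origin: centre of its underside; x points to the hinge side, -x to the front with the catch. In it lies a dark wooden tray, top 32 mm above the origin, with four blue cutters fixed at x +-30, y +-54 mm, up to 60 mm high, and one empty bore in its middle (see cutter)
- case_lid (a joint): lid angle: 0 shut, 1.85 rad leaning back on its stop (start). 0.35 kg on damped, slightly stiff hinges; it balances near 1.33 rad and falls by itself below about 1.15. It drops to about 0.09 rad: a strike under its front edge then rests on the sprung roller of the catch, edge 10 mm up. About 9 N on the front edge forces it past the roller, which snaps it to 0, a hard stop
- lid_front (a point): point on the lid's outer face, midway along its front edge and 12 mm in from it, 108 mm from the hinge line: where to press. Its z is the outward normal; with the lid open it is near the lid's top and its z points away behind the case. The lid is a plywood tray 120 x 170 mm, 24 mm deep
- lid_hinge (a point): middle of the hinge line, on the back top edge of the base, 60 mm behind its centre and 46 mm above the bench; y runs along the hinges. The lid's outer face lies 24 mm off this line; the open lid reaches 165 mm above the bench
- cutter: loose, 0.08 to 0.15 kg, 55 mm long: steel shank 12 mm thick, its foot bevelled 0.8 mm; red head 24 mm in diameter, 31 to 55 mm above the foot (grip here). Origin: centre of the foot, z up. Its bore is 13 mm wide, 25 mm deep, no lead-in; the tray has play, so the bore lies up to 3 mm off the case's middle in x and y, unmeasured: feel for it. Home, the foot is 7 mm above the case's underside
- stand: drilled wooden block, 62 x 62 x 34 mm, fixed to the bench; its middle hole, 14.5 mm wide and 22 mm deep, holds the cutter loosely. Origin: centre of its underside
- nail_tin: round tin, 69 mm in diameter, 75 mm high, beside the stand, loose; leave alone. Origin: centre of its underside
- mug_1: white mug 78 mm wide, 89 mm high, left of the case, loose; leave alone. Origin: centre of its underside
- screw_box_a: yellow carton 62 x 100 x 42 mm beyond the case, loose; leave alone. Origin: centre of its underside

How it is judged (in metres and radians):
On the way, in this order (a step that is already met when the one before it is completed fails the run):
1. the cutter is fully home in the empty bore and let go, the lid still open (horizontal distance between cutter and case below 0.007 m and z of cutter in the frame of case below 0.0095 m and angle between cutter's own z axis and vertical below 0.1 rad and contact force between the fingers and cutter below 0.1 N and value of joint case_lid above 1.4 rad), for 0.2 s.
2. the lid has fallen on to the catch by itself, nothing touching it (value of joint case_lid below 0.15 rad and contact force between each of the fingers, the arm and case below 0.1 N), for 0.2 s.
3. the lid is pressed home behind the catch (value of joint case_lid below 0.02 rad), for 0.2 s.
At the end, for the whole second after the job is handed in: Lid shut behind its catch (within 0.02 rad of 0) and the cutter in the bore: foot within 2.5 mm of the bottom (less than 9.5 mm above the case's underside) and 7 mm of the case's middle, upright within 0.1 rad, at rest (horizontal distance between cutter and case below 0.007 m and z of cutter in the frame of case below 0.0095 m and angle between cutter's own z axis and vertical below 0.1 rad and value of joint case_lid below 0.02 rad and linear speed of cutter below 0.02 m/s); the robot touches nothing.
It fails at once if the robot touches the case while the lid is on its way down (between 0.75 and 0.15 rad): it must fall by itself (value of joint case_lid between 0.15 and 0.75 rad and contact force between any of the fingers, the arm and case above 0.3 N).
It fails at once if the robot loads the case or its lid with more than 25 N (contact force between any of the fingers, the arm and case above 25 N).
It fails at once if the cutter is forced against the case with more than 25 N (contact force between cutter and case above 25 N).
It fails at once if the round tin, the mug or the yellow carton is moved more than 20 mm (distance of any of nail_tin, mug_1, screw_box_a from where it was at the start of the episode above 0.02 m).
It also fails if it takes over 72 s, if anything falls off the work surface, if the arm or the gripper's body presses on something with over 40 N, if the wrist force passes 120 N, or if a joint passes its speed limit or range.

## Working session

There is one attempt and no reset: what is moved stays moved. The work goes in short steps, Python scripts to look and compute and a tool call to move; the robot and the scene stay as the last step left them, time stands still between calls to the robot, and variables do not carry over. Pictures are saved under pics/ and viewed, at most 12 in all, crops included, and the job is handed in when it is done.

Besides the shell and the picture viewer there is one more tool, called after "Emit:" in YAML: its name, and indented under it one key for each argument. step_arm: Moves the arm, as the interface text tells. Its arguments: {"type":"object","properties":{"plan":{"type":"array"}},"required":["plan"]}

```bash
mkdir -p pics; cat > h.py <<'E'
import numpy as np, cv2
from cell import env
def cal(n):
    c=env.get_calibration(n); return np.array(c["K"],float),np.array(c["D"],float),np.array(c["extrinsics"],float)
def ray(n,px):
    K,D,E=cal(n); u=cv2.undistortPoints(np.array([[px]],float),K,D)[0,0]
    R,t=E[:3,:3],E[:3,3]; d=R.T@np.array([u[0],-u[1],-1.]); return -R.T@t,d/np.linalg.norm(d)
def plane(n,px,z):
    o,d=ray(n,px); return o+d*(z-o[2])/d[2]
def two(p1,p2):
    (a,d),(b,e)=ray("top",p1),ray("side",p2)
    s=np.linalg.lstsq(np.c_[d,-e],b-a,rcond=None)[0]; x,y=a+s[0]*d,b+s[1]*e
    return (x+y)/2,np.linalg.norm(x-y)
def proj(n,P):
    K,D,E=cal(n); p=E[:3,:3]@np.array(P,float)+E[:3,3]
    return cv2.projectPoints(np.array([[p[0],-p[1],-p[2]]]),np.zeros(3),np.zeros(3),K,D)[0].ravel()
E
python3 - <<'E'
from h import *
for n in("top","side"):
    cv2.imwrite(f"pics/{n}0.png",env.read_camera(n)); K,D,X=cal(n); print(n,K[0,0],D.round(3),(-X[:3,:3].T@X[:3,3]).round())
s=env.state(); print({k:np.round(v,3) for k,v in s.items()}, env.tcp_to_grasp)
E
```

```text
top 462.6153178604387 [-0.117  0.     0.     0.     0.   ] [ 461.   65. 1399.]
side 393.0296608374305 [0.018 0.    0.    0.    0.   ] [ 200. -678.  534.]
{'t': np.float64(0.1), 'joints': array([ 1.018,  0.492,  1.559, -0.   ,  1.092, -0.106]), 'qvel': array([-0.   , -0.004, -0.001, -0.002,  0.001,  0.001]), 'tau': array([ 2.0000e-03, -6.1362e+01, -2.5861e+01,  6.9000e-02,  4.7000e-02,
       -0.0000e+00]), 'eef_pos': array([269.937, 563.468, 214.122]), 'tcp_rot': array([-3.141, -0.   ,  2.695]), 'ft_force': array([0.27 , 0.071, 0.831]), 'moment': array([ 0.041, -0.005, -0.057]), 'grip_force': np.float64(0.0), 'opening': np.float64(0.999)} 18.8
```

View pics/top0.png

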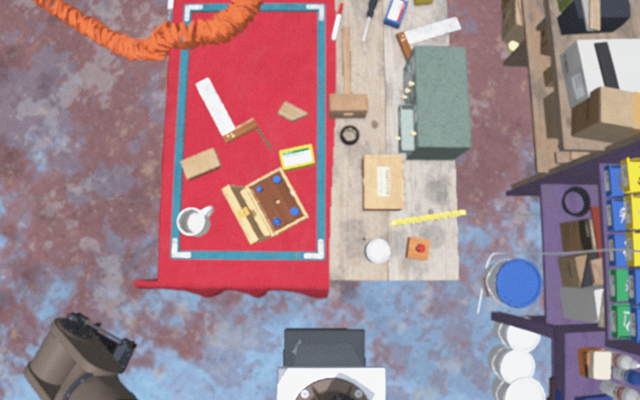

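View pics/side0.png

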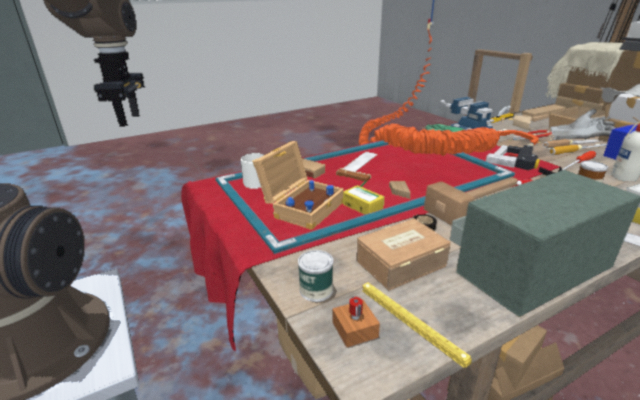

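The top view shows the stand with the red cutter at about (419,248), the tin at (377,250), the case at (270,207) with its lid leaning to the left, the mug at (193,222) and the yellow carton at (297,156). The side view shows the cutter head at about (356,308) and the blue cutters near (293-331,186-206).

```bash
cat > m.py <<'E'
from h import *
def blobs(n,box,f,mina=6):
    x0,y0,x1,y1=box; im=cv2.imread(f"pics/{n}0.png")[y0:y1,x0:x1]
    m=f(cv2.cvtColor(im,cv2.COLOR_BGR2HSV).astype(int)).astype(np.uint8)
    k,_,st,c=cv2.connectedComponentsWithStats(m)
    return [(c[i]+[x0,y0],st[i]) for i in range(1,k) if st[i][4]>=mina]
E
python3 - <<'E'
from m import *
blue=lambda h:(h[...,0]>100)&(h[...,0]<130)&(h[...,1]>110)
red=lambda h:((h[...,0]<5)|(h[...,0]>172))&(h[...,1]>170)
for n,b in(("top",(235,165,310,245)),("side",(265,170,345,225))):
    for c,s in blobs(n,b,blue): print(n,"blue",c.round(1),s)
for n,b in(("top",(405,235,433,262)),("side",(340,290,372,325))):
    for c,s in blobs(n,b,red,4): print(n,"red",c.round(1),s)
a=cv2.imread("pics/top0.png"); s=cv2.imread("pics/side0.png")
t=cv2.resize(a[165:255,215:315],None,fx=4,fy=4,interpolation=cv2.INTER_CUBIC)
u=cv2.resize(a[230:270,355:440],(400,188),interpolation=cv2.INTER_CUBIC)
v=cv2.resize(s[135:235,245:345],(400,400),interpolation=cv2.INTER_CUBIC)
w=cv2.resize(s[285:350,320:390],(400,188*2),interpolation=cv2.INTER_CUBIC)
C=np.zeros((600,800,3),np.uint8); C[:360,:400]=t; C[400:588,:400]=u; C[:400,400:]=v; C[400:600,400:]=cv2.resize(w,(400,200))
cv2.imwrite("pics/c1.png",C)
E
```

```text
top blue [276.7 179.1] [39 11  7  7 39]
top blue [259.  188.8] [22 22  5  5 21]
top blue [294.3 210.8] [56 42  8  8 46]
top blue [276.3 221.1] [38 53  8  7 37]
side blue [311.3 184.6] [45 11  4  8 28]
side blue [329.7 189.6] [62 16  6  9 45]
side blue [290.1 201.7] [22 28  7  8 46]
side blue [308.8 204.2] [40 31  8  9 50]
top red [420.4 245.6] [14 10  5  3  8]
top red [420.3 250.1] [13 14  6  3  9]
side red [353.8 304.9] [10  8 12 17 99]
```

View pics/c1.png

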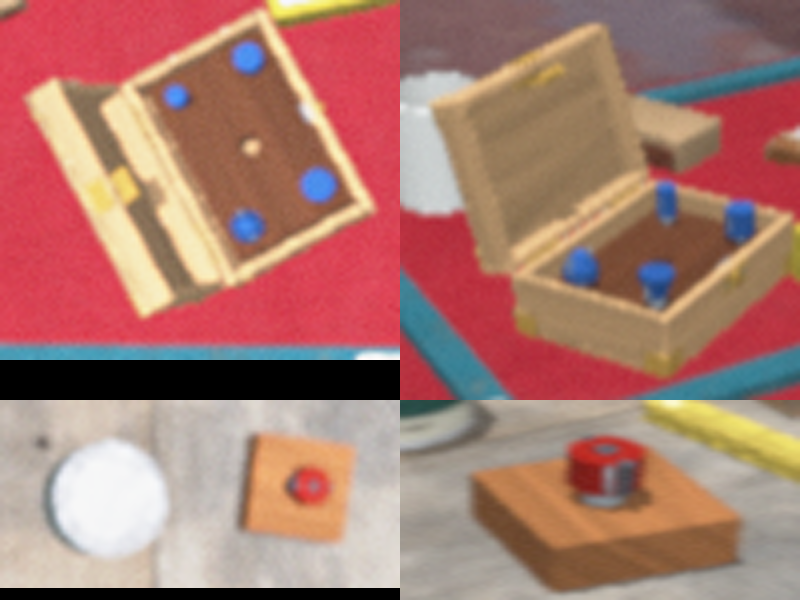

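The crop shows the case rim, with front corners at about (263,12) and (372,209) in the 4x crop. A pale dot at (252,147), which is (278,202.7) in the full picture, is the bore. The cutter head is a disc at about (420.9,248.3) in top and (356,307) in side.

```bash
cat > c.py <<'E'
from m import *
red=lambda h:((h[...,0]<7)|(h[...,0]>165))&(h[...,1]>150)
def hull(n,b,f):
    x0,y0,x1,y1=b; im=cv2.imread(f"pics/{n}0.png")[y0:y1,x0:x1]
    m=f(cv2.cvtColor(im,cv2.COLOR_BGR2HSV).astype(int)).astype(np.uint8)
    p=cv2.findNonZero(m)[:,0]; (c,r,a)=cv2.minAreaRect(p); return np.array(c)+[x0,y0],r,len(p)
tc=hull("top",(412,238,430,258),red); sc=hull("side",(340,290,372,325),red); print(tc,sc)
print("cutter two",two(tc[0],sc[0]), plane("top",tc[0],66), plane("top",(420.9,248.3),66))
B=[((276.7,179.1),(329.7,189.6)),((259.,188.8),(311.3,184.6)),((294.3,210.8),(308.8,204.2)),((276.3,221.1),(290.1,201.7))]
for a,b in B: 
    p,g=two(a,b); print("blue",p.round(1),g.round(1),plane("top",a,58).round(1))
T=lambda x,y:(215+(x+.5)/4-.5,165+(y+.5)/4-.5)
for c in((263,12),(372,209),(122,85),(230,283)): print("rim",plane("top",T(*c),46).round(1))
print("bore",plane("top",T(252,147),32).round(1),plane("top",T(252,147),7).round(1))
# pale dot centroid
im=cv2.imread("pics/top0.png"); g=im[196:208,271:284].sum(2)-330.; g=np.clip(g,0,None); print(im[196:208,271:284].sum(2))
E
python3 c.py
```

```text
(array([420.5, 248. ]), (6.0, 7.0), 35) (array([356. , 305.5]), (17.0, 12.0), 120)
cutter two (array([ 503.98034438, -259.8651621 ,   56.07306546]), np.float64(0.04326634145322793)) [ 503.64057152 -257.45581155   66.        ] [ 502.77258322 -258.61954462   66.        ]
blue [706.2 163.4  46.4] 0.2 [704.1 162.5  58. ]
blue [676.3 215.2  48. ] 0.4 [674.9 214.   58. ]
blue [611.3 109.8  51.6] 0.2 [610.7 109.6  58. ]
blue [582.1 162.5  42.7] 1.3 [580.1 161.6  58. ]
rim [741.1 153.   46. ]
rim [594.3  70.6  46. ]
rim [685.3 256.8  46. ]
rim [539.2 174.1  46. ]
bore [641.5 160.5  32. ] [644.8 162.2   7. ]
[[331 310 303 329 327 325 343 332 333 327 328 325 307]
 [329 313 321 311 313 327 320 317 326 338 320 317 313]
 [325 321 312 323 308 308 300 298 322 333 337 332 307]
 [321 322 311 294 279 290 333 347 354 333 347 333 324]
 [328 325 312 294 290 417 504 522 467 366 326 330 325]
 [321 323 313 290 357 501 598 602 514 389 320 326 317]
 [333 320 319 305 377 506 592 571 488 361 340 342 332]
 [326 320 310 321 333 398 468 467 403 324 323 336 344]
 [326 329 338 324 312 327 350 355 346 320 311 329 337]
 [326 325 329 309 320 317 300 315 309 336 321 328 333]
 [330 345 340 313 331 317 311 321 331 329 334 336 342]
 [329 330 332 330 321 322 319 311 325 327 325 332 327]]
```

Emit:
step_arm:
  plan:
    - [[-341,-295,0,35.4,1],[-341,-295,0,35.4,1],[-341,-295,0,35.4,1],[-341,-295,0,35.4,1],[-341,-295,0,35.4,1],[-341,-295,0,35.4,1],[-341,-295,0,35.4,1],[-341,-295,0,35.4,1]]

```text
t: 0.77
eef_pos: [403.4, 256.2, 214.6]
tcp_rot: [-3.142, -0.0, 2.077]
ft_force: [0.1, 0.4, 0.2]
opening: 0.997
grip_force: 0.0
```

```bash
cat > g.py <<'E'
import sys; from h import *
from scipy.spatial.transform import Rotation as Ro
s=env.state(); p=s["eef_pos"]; R=Ro.from_euler("xyz",s["tcp_rot"]).as_matrix()
print(s["t"],p.round(1),np.degrees(s["tcp_rot"]).round(2),s["ft_force"].round(1),round(float(s["opening"]),3),round(float(s["grip_force"]),1))
if len(sys.argv)>1: print("shift",(R.T@(np.array(list(map(float,sys.argv[1:4])))-p)).round(1))
E
python3 g.py 503 -258.5 214; python3 - <<'E'
from h import *
print("stand",plane("top",(418.4,248.3),34).round(1))
print("tin",plane("top",(377.5,250.5),75).round(1))
E
```

```text
0.7667 [403.4 256.2 214.6] [-180.     -0.    119.01] [0.1 0.4 0.2] 0.997 0.0
shift [-498.4 -162.5    0.6]
stand [ 503.8 -258.8   34. ]
tin [ 495.9 -130.3   75. ]
```

Emit:
step_arm:
  plan:
    - [[-498.5,-162.5,0,0,1],[-498.5,-162.5,0,0,1],[-498.5,-162.5,0,0,1],[-498.5,-162.5,0,0,1],[-498.5,-162.5,0,0,1],[-498.5,-162.5,0,0,1],[-498.5,-162.5,0,0,1],[-498.5,-162.5,0,0,1]]

```text
t: 1.43
eef_pos: [466.3, -71.3, 214.6]
tcp_rot: [3.142, -0.0, 2.077]
ft_force: [0.8, 0.5, 0.8]
opening: 1.002
grip_force: 0.0
```

```bash
python3 g.py 503.6 -258.7 110
```

```text
1.4333 [466.3 -71.3 214.6] [ 1.8000e+02 -1.0000e-02  1.1899e+02] [0.8 0.5 0.8] 1.002 0.0
shift [-182.   -58.1  104.6]
```

Emit:
step_arm:
  plan:
    - [[-182,-58,60,0,1],[-182,-58,60,0,1],[-182,-58,60,0,1],[-182,-58,60,0,1],[-182,-58,60,0,1],[-182,-58,130,0,1],[-182,-58,130,0,1],[-182,-58,130,0,1]]

```text
t: 2.1
eef_pos: [501.5, -255.7, 79.6]
tcp_rot: [-3.138, -0.008, 2.076]
ft_force: [0.3, 0.7, -0.9]
opening: 1.0
grip_force: 0.0
```

```bash
python3 g.py 503.6 -258.7 42; python3 -c "
from h import *
a=env.read_camera('side');b=env.read_camera('top')
C=np.zeros((560,800,3),np.uint8);C[:,:400]=cv2.resize(a[230:370,305:405],(400,560),interpolation=2);C[:,400:]=cv2.resize(b[190:300,380:460],(400,560),interpolation=2)
cv2.imwrite('pics/d1.png',C)"
```

```text
2.1 [ 501.5 -255.7   79.6] [-179.78   -0.44  118.93] [ 0.3  0.7 -0.9] 1.0 0.0
shift [-3.9  0.5 37.6]
```

View pics/d1.png

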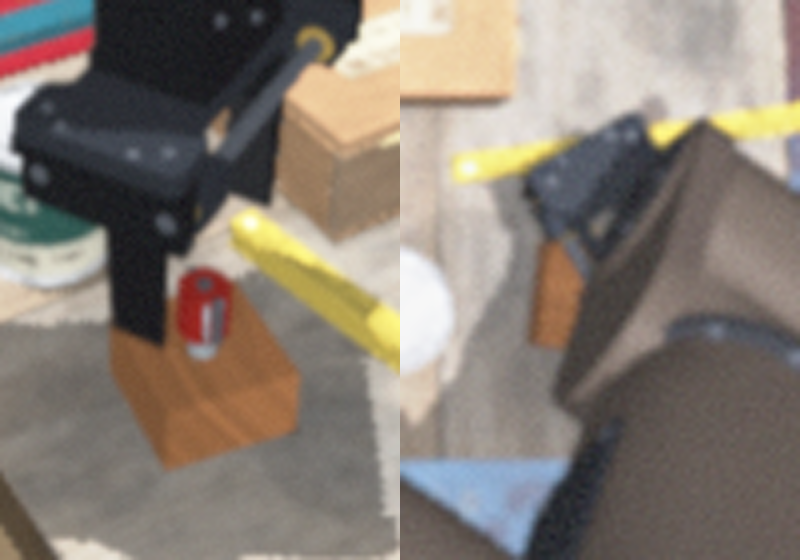

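The left crop (side view) shows the fingers straddling the red head, at crop pixel (205,310). The near finger is clear of it, and the arm hides the stand in the top view.

Emit:
step_arm:
  plan:
    - [[0,0,15,0,0.2],[0,0,15,0,0.2],[0,0,15,0,0.2],[0,0,15,0,0.2]]

```text
t: 2.53
eef_pos: [504.6, -256.6, 71.4]
tcp_rot: [3.141, 0.002, 2.078]
ft_force: [-0.6, -0.1, 0.3]
opening: 0.774
grip_force: 0.0
```

```bash
python3 g.py 503.6 -258.7 42
```

```text
2.5333 [ 504.6 -256.6   71.4] [1.7994e+02 1.0000e-01 1.1903e+02] [-0.6 -0.1  0.3] 0.774 0.0
shift [-1.3 -2.  29.4]
```

Emit:
step_arm:
  plan:
    - [[-1.3,-1.5,10,0,0.2],[-1.3,-1.5,18,0,0.2],[-1.3,-1.5,24,0,0.2],[-1.3,-1.5,27.5,0,0.2],[-1.3,-1.5,27.5,0,0.2],[-1.3,-1.5,27.5,0,0.2]]

```text
t: 3.03
eef_pos: [503.2, -258.3, 41.8]
tcp_rot: [-3.141, -0.001, 2.077]
ft_force: [0.2, -0.3, -0.1]
opening: 0.599
grip_force: 0.0
```

```bash
python3 g.py 503.6 -258.7 42
```

```text
3.0333 [ 503.2 -258.3   41.8] [-1.7999e+02 -4.0000e-02  1.1899e+02] [ 0.2 -0.3 -0.1] 0.599 0.0
shift [-0.5  0.2 -0.2]
```

Now close the fingers.

Emit:
step_arm:
  plan:
    - [[0,0,0,0,-1],[0,0,0,0,-1],[0,0,0,0,-1],[0,0,0,0,-1],[0,0,0,0,-1],[0,0,0,0,-1],[0,0,0,0,-1],[0,0,0,0,-1]]

```text
t: 3.7
eef_pos: [503.3, -258.4, 42.2]
tcp_rot: [3.141, 0.0, 2.077]
ft_force: [-0.1, 0.1, 0.5]
opening: 0.249
grip_force: 30.0
```

Emit:
step_arm:
  plan:
    - [[0,0,-30,0,-1],[0,0,-65,0,-1],[0,0,-100,0,-1],[0,0,-110,0,-1],[0,0,-110,0,-1],[0,0,-110,0,-1]]

```text
t: 4.2
eef_pos: [503.0, -258.2, 151.6]
tcp_rot: [3.141, 0.0, 2.077]
ft_force: [0.4, 0.5, -2.3]
opening: 0.248
grip_force: 30.0
```

```bash
python3 g.py 643 161 150
```

```text
4.2 [ 503.  -258.2  151.6] [179.99   0.   119.  ] [ 0.4  0.5 -2.3] 0.248 30.0
shift [298.8 325.6   1.7]
```

Emit:
step_arm:
  plan:
    - [[299,325.6,0,0,-1],[299,325.6,0,0,-1],[299,325.6,0,0,-1],[299,325.6,0,0,-1],[299,325.6,0,0,-1],[299,325.6,0,0,-1],[299,325.6,0,0,-1],[299,325.6,0,0,-1]]

```text
t: 4.87
eef_pos: [608.2, 60.0, 149.6]
tcp_rot: [-3.139, -0.002, 2.077]
ft_force: [1.1, -1.1, -0.7]
opening: 0.244
grip_force: 30.0
```

```bash
python3 g.py 643 161 150
```

```text
4.8667 [608.2  60.  149.6] [-1.7982e+02 -1.0000e-01  1.1900e+02] [ 1.1 -1.1 -0.7] 0.244 30.0
shift [71.5 79.5 -0.5]
```

Emit:
step_arm:
  plan:
    - [[25,28,0,0,-1],[48,54,0,0,-1],[65,72,0,0,-1],[71.5,79.5,0,0,-1],[71.5,79.5,0,0,-1],[71.5,79.5,0,0,-1]]

```text
t: 5.37
eef_pos: [642.8, 158.5, 150.3]
tcp_rot: [-3.139, -0.001, 2.078]
ft_force: [0.1, 0.4, -1.4]
opening: 0.245
grip_force: 30.0
```

```bash
python3 g.py 643 161 100;  python3 -c "
from h import *
a=env.read_camera('side');b=env.read_camera('top');cv2.imwrite('pics/side1.png',a);cv2.imwrite('pics/top1.png',b)
C=np.zeros((500,800,3),np.uint8);C[:,:400]=cv2.resize(a[120:245,245:345],(400,500),interpolation=2);C[:,400:]=cv2.resize(b[145:270,225:325],(400,500),interpolation=2)
cv2.imwrite('pics/d2.png',C)"
```

```text
5.3667 [642.8 158.5 150.3] [-1.7985e+02 -5.0000e-02  1.1903e+02] [ 0.1  0.4 -1.4] 0.245 30.0
shift [ 2.1  1.5 50.3]
```

View pics/d2.png

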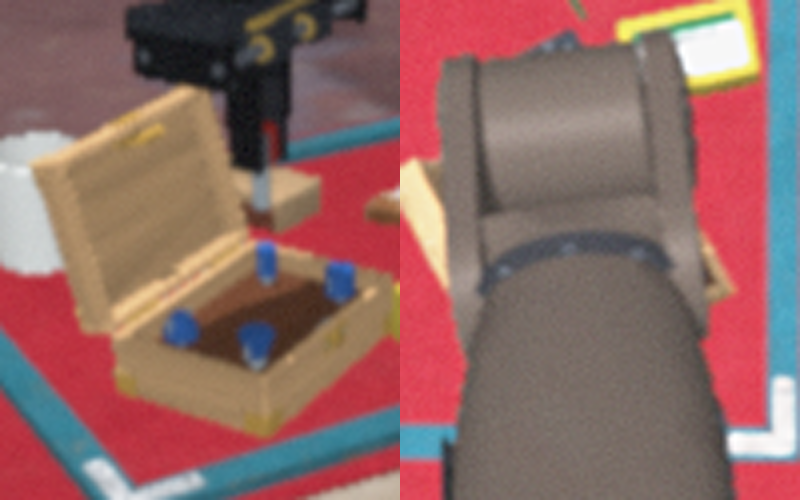

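The left crop shows the cutter hanging upright between the fingers (shank at about (262,185)), the tray clear below it and the lid open. The arm hides the case in the top view.

Emit:
step_arm:
  plan:
    - [[1.0,1.0,25,0,-1],[1.0,1.0,50,0,-1],[1.0,1.0,65,0,-1],[1.0,1.0,75,0,-1],[1.0,1.0,80,0,-1],[1.0,1.0,80,0,-1],[1.0,1.0,80,0,-1],[1.0,1.0,80,0,-1]]

```text
t: 6.13
eef_pos: [644.5, 160.2, 73.3]
tcp_rot: [3.14, 0.001, 2.077]
ft_force: [-1.1, -0.0, -1.9]
opening: 0.248
grip_force: 30.0
```

```bash
python3 g.py 643.1 161.3 64
```

```text
6.1333 [644.5 160.2  73.3] [1.7991e+02 3.0000e-02 1.1899e+02] [-1.1 -0.  -1.9] 0.248 30.0
shift [ 1.7 -0.7  9.3]
```

Emit:
step_arm:
  plan:
    - [[1.5,-0.7,2,0,-1],[1.5,-0.7,4,0,-1],[1.5,-0.7,6,0,-1],[1.5,-0.7,6,0,-1],[1.5,-0.7,6,0,-1],[1.5,-0.7,6,0,-1]]

```text
t: 6.63
eef_pos: [642.7, 161.3, 66.2]
tcp_rot: [3.142, -0.0, 2.077]
ft_force: [0.6, 0.1, -1.5]
opening: 0.248
grip_force: 30.0
```

```bash
python3 g.py 643.1 161.3 64
```

```text
6.6333 [642.7 161.3  66.2] [180.  -0. 119.] [ 0.6  0.1 -1.5] 0.248 30.0
shift [-0.2  0.4  2.2]
```

Emit:
step_arm:
  plan:
    - [[0,0,1,0,-1],[0,0,2,0,-1],[0,0,3,0,-1],[0,0,3,0,-1]]

```text
t: 6.97
eef_pos: [642.5, 161.3, 62.9]
tcp_rot: [-3.141, -0.0, 2.077]
ft_force: [-0.3, -0.0, 0.5]
opening: 0.248
grip_force: 30.0
```

Emit:
step_arm:
  plan:
    - [[0,0,0.7,0,-1],[0,0,1.4,0,-1],[0,0,1.4,0,-1]]

```text
t: 7.22
eef_pos: [642.8, 161.3, 62.0]
tcp_rot: [3.141, 0.0, 2.077]
ft_force: [-0.6, 0.6, 3.0]
opening: 0.246
grip_force: 30.0
```

Emit:
step_arm:
  plan:
    - [[0,0,0.3,0,-1],[0,0,0.3,0,-1],[0,0,0.3,0,-1]]

```text
t: 7.47
eef_pos: [642.8, 161.3, 62.0]
tcp_rot: [3.141, 0.0, 2.077]
ft_force: [-1.0, -0.4, 5.4]
opening: 0.249
grip_force: 30.0
```

```bash
python3 -c "
from h import *
s=env.state();print(s['ft_force'],s['moment'],s['eef_pos'])"
```

```text
[-1.0352045  -0.39516165  5.44087526] [-0.20821114  0.29619398 -0.02445956] [642.78904715 161.29202261  61.95601433]
```

Emit:
step_arm:
  plan:
    - [[0,-0.4,0,0,-1],[0,-0.8,0,0,-1],[0,-0.8,0,0,-1]]

```text
t: 7.72
eef_pos: [642.5, 161.1, 62.0]
tcp_rot: [3.14, 0.0, 2.077]
ft_force: [1.6, 1.6, 5.4]
opening: 0.25
grip_force: 30.0
```

Emit:
step_arm:
  plan:
    - [[0,-0.4,0,0,-1],[0,-0.8,0,0,-1],[0,-0.8,0,0,-1]]

```text
t: 7.97
eef_pos: [642.1, 160.8, 62.0]
tcp_rot: [3.139, 0.001, 2.077]
ft_force: [3.2, 1.7, 6.0]
opening: 0.247
grip_force: 30.0
```

Emit:
step_arm:
  plan:
    - [[0,-0.4,0,0,-1],[0,-0.8,0,0,-1],[0,-0.8,0,0,-1]]

```text
t: 8.22
eef_pos: [641.5, 160.4, 62.0]
tcp_rot: [3.139, 0.001, 2.077]
ft_force: [2.9, 2.1, 5.8]
opening: 0.247
grip_force: 30.0
```

Emit:
step_arm:
  plan:
    - [[0,-0.4,0,0,-1],[0,-0.8,0,0,-1],[0,-0.8,0,0,-1]]

```text
t: 8.47
eef_pos: [640.8, 160.0, 62.1]
tcp_rot: [3.139, 0.001, 2.077]
ft_force: [2.4, 2.1, 5.5]
opening: 0.245
grip_force: 30.0
```

Emit:
step_arm:
  plan:
    - [[0,1,-2,0,-1],[0,3,-2,0,-1],[0,3.2,-1,0,-1],[0,3.2,0,0,-1],[0,3.7,0,0,-1],[0,4.2,0,0,-1],[0,4.2,0,0,-1]]

```text
t: 9.05
eef_pos: [642.9, 161.5, 61.7]
tcp_rot: [-3.14, -0.0, 2.077]
ft_force: [-3.9, -1.6, 8.4]
opening: 0.244
grip_force: 30.0
```

Emit:
step_arm:
  plan:
    - [[0,0.4,0,0,-1],[0,0.8,0,0,-1],[0,0.8,0,0,-1]]

```text
t: 9.3
eef_pos: [643.6, 161.8, 61.6]
tcp_rot: [-3.14, -0.0, 2.077]
ft_force: [-3.9, -0.9, 6.3]
opening: 0.244
grip_force: 30.0
```

Emit:
step_arm:
  plan:
    - [[0,0.4,0,0,-1],[0,0.8,0,0,-1],[0,0.8,0,0,-1]]

```text
t: 9.55
eef_pos: [644.4, 162.3, 61.4]
tcp_rot: [-3.14, -0.0, 2.077]
ft_force: [-1.8, -0.3, 3.1]
opening: 0.25
grip_force: 30.0
```

Emit:
step_arm:
  plan:
    - [[0,0.4,0,0,-1],[0,0.8,0,0,-1],[0,0.8,0,0,-1]]

```text
t: 9.8
eef_pos: [645.1, 163.0, 60.9]
tcp_rot: [-3.14, -0.001, 2.077]
ft_force: [-2.0, -0.4, 0.1]
opening: 0.244
grip_force: 30.0
```

Emit:
step_arm:
  plan:
    - [[0,0,0.5,0,-1],[0,0,1,0,-1],[0,0,1,0,-1]]

```text
t: 10.05
eef_pos: [645.3, 163.0, 60.1]
tcp_rot: [-3.141, -0.001, 2.077]
ft_force: [-2.4, 1.4, -0.4]
opening: 0.245
grip_force: 30.0
```

Emit:
step_arm:
  plan:
    - [[0.3,-0.1,1,0,-1],[0.3,-0.1,2,0,-1],[0.3,-0.1,3,0,-1],[0.3,-0.1,3,0,-1]]

```text
t: 10.38
eef_pos: [645.2, 163.2, 57.1]
tcp_rot: [-3.141, -0.0, 2.077]
ft_force: [-3.8, 0.8, -0.9]
opening: 0.251
grip_force: 30.0
```

Emit:
step_arm:
  plan:
    - [[0,0,1,0,-1],[0,0,2,0,-1],[0,0,3,0,-1],[0,0,3,0,-1]]

```text
t: 10.72
eef_pos: [645.2, 163.2, 54.2]
tcp_rot: [-3.141, -0.0, 2.077]
ft_force: [-4.8, 1.3, 0.2]
opening: 0.248
grip_force: 30.0
```

Emit:
step_arm:
  plan:
    - [[0.4,-0.4,1,0,-1],[0.4,-0.4,2,0,-1],[0.4,-0.4,3,0,-1],[0.4,-0.4,3,0,-1]]

```text
t: 11.05
eef_pos: [645.0, 163.3, 51.2]
tcp_rot: [3.141, 0.0, 2.077]
ft_force: [-1.7, 0.7, -2.0]
opening: 0.25
grip_force: 30.0
```

Emit:
step_arm:
  plan:
    - [[0,-0.2,1,0,-1],[0,-0.2,2,0,-1],[0,-0.2,3,0,-1],[0,-0.2,3,0,-1]]

```text
t: 11.38
eef_pos: [644.8, 163.2, 48.2]
tcp_rot: [3.141, 0.0, 2.077]
ft_force: [-0.7, 0.7, -0.7]
opening: 0.248
grip_force: 30.0
```

Emit:
step_arm:
  plan:
    - [[0,0,1,0,-1],[0,0,2,0,-1],[0,0,3,0,-1],[0,0,3,0,-1]]

```text
t: 11.72
eef_pos: [644.7, 163.2, 45.2]
tcp_rot: [3.142, 0.0, 2.077]
ft_force: [-0.9, 0.3, -1.1]
opening: 0.247
grip_force: 30.0
```

Going down freely; about 8 mm remain.

Emit:
step_arm:
  plan:
    - [[0,0,1,0,-1],[0,0,2,0,-1],[0,0,3,0,-1],[0,0,4,0,-1],[0,0,5,0,-1],[0,0,5,0,-1]]

```text
t: 12.22
eef_pos: [644.6, 163.2, 40.2]
tcp_rot: [-3.142, -0.0, 2.077]
ft_force: [0.9, -0.4, -1.9]
opening: 0.239
grip_force: 30.0
```

Emit:
step_arm:
  plan:
    - [[0,0,0.7,0,-1],[0,0,1.4,0,-1],[0,0,2,0,-1],[0,0,2,0,-1]]

```text
t: 12.55
eef_pos: [644.6, 163.2, 38.3]
tcp_rot: [3.142, -0.0, 2.077]
ft_force: [-0.1, 0.3, -0.1]
opening: 0.247
grip_force: 30.0
```

Emit:
step_arm:
  plan:
    - [[0,0,0.5,0,-1],[0,0,0.8,0,-1],[0,0,0.8,0,-1]]

```text
t: 12.8
eef_pos: [644.6, 163.2, 37.6]
tcp_rot: [3.142, -0.0, 2.077]
ft_force: [-0.9, -0.0, -1.5]
opening: 0.245
grip_force: 30.0
```

Emit:
step_arm:
  plan:
    - [[0,0,0.5,0,-1],[0,0,0.8,0,-1],[0,0,0.8,0,-1]]

```text
t: 13.05
eef_pos: [644.7, 163.2, 37.0]
tcp_rot: [3.141, 0.0, 2.077]
ft_force: [-0.9, -0.1, 1.5]
opening: 0.246
grip_force: 30.0
```

Emit:
step_arm:
  plan:
    - [[0,0,0.3,0,-1],[0,0,0.5,0,-1],[0,0,0.5,0,-1]]

```text
t: 13.3
eef_pos: [644.8, 163.2, 37.0]
tcp_rot: [3.141, 0.0, 2.077]
ft_force: [-2.4, 0.2, 6.9]
opening: 0.249
grip_force: 30.0
```

Emit:
step_arm:
  plan:
    - [[0,0,-0.3,0,0],[0,0,-0.3,0,0],[0,0,-0.3,0,0],[0,0,-0.3,0,0],[0,0,-0.3,0,0],[0,0,-0.3,0,0]]

```text
t: 13.8
eef_pos: [644.6, 163.2, 36.5]
tcp_rot: [-3.142, -0.0, 2.077]
ft_force: [1.0, -0.4, -0.5]
opening: 0.496
grip_force: 0.0
```

Emit:
step_arm:
  plan:
    - [[0,0,-15,0,0],[0,0,-40,0,0],[0,0,-80,0,0],[0,0,-120,0,0],[0,0,-160,0,0],[0,0,-160,0,0],[0,0,-160,0,0]]

```text
t: 14.38
eef_pos: [645.4, 163.3, 199.2]
tcp_rot: [3.137, 0.002, 2.077]
ft_force: [0.9, -0.1, -0.5]
opening: 0.503
grip_force: 0.0
```

```bash
python3 g.py; python3 -c "
from h import *
c=np.array([643.,162]);x=np.array([np.cos(np.radians(119)),np.sin(np.radians(119))]);y=np.array([-x[1],x[0]])
a=env.read_camera('side')
cv2.imwrite('pics/side2.png',a);C=cv2.resize(a[120:245,205:365],(640,500),interpolation=2)
cv2.imwrite('pics/d3.png',C)
b=cv2.imread('pics/top0.png')
print('mug',plane('top',(190.5,222.5),89).round(),'carton',plane('top',(297,156),42).round())
for v in (-85,85): print(v,(c+60*x+v*y).round(),(c+120*x+v*y).round())
"
```

```text
14.3833 [645.4 163.3 199.2] [1.7974e+02 9.0000e-02 1.1901e+02] [ 0.9 -0.1 -0.5] 0.503 0.0
mug [571. 405.  89.] carton [778. 104.  42.]
-85 [688. 256.] [659. 308.]
85 [540. 173.] [510. 226.]
```

View pics/d3.png

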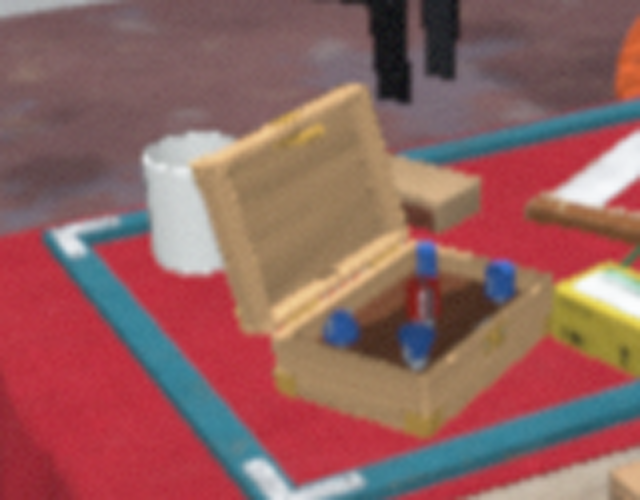

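The side view shows the red head at (425,295), standing level with the blue ones between them, so the cutter is home with the lid still open. Next I go behind the lid.

Emit:
step_arm:
  plan:
    - [[30,0,-8,0,-1],[70,0,-8,0,-1],[110,0,-8,0,-1],[141,0,-8,0,-1],[141,0,-8,0,-1],[141,0,-8,0,-1],[141,0,10,0,-1],[141,0,30,0,-1]]

```text
t: 15.1
eef_pos: [577.0, 285.8, 166.1]
tcp_rot: [3.141, 0.0, 2.076]
ft_force: [-0.4, -0.0, -0.6]
opening: 0.02
grip_force: 0.0
```

Emit:
step_arm:
  plan:
    - [[0,0,20,0,-1],[0,0,40,0,-1],[0,0,48,0,-1],[0,0,48,0,-1],[0,0,48,0,-1]]

```text
t: 15.52
eef_pos: [576.7, 285.8, 118.4]
tcp_rot: [-3.141, -0.0, 2.076]
ft_force: [0.7, -0.0, 0.1]
opening: 0.003
grip_force: 0.0
```

```bash
cat > k.py <<'E'
from h import *
s=env.state();d=s['eef_pos'][:2]-[643.5,164];a=np.radians(119);X=np.array([np.cos(a),np.sin(a)])
print('case x,y',(d@X).round(1),(d@[-X[1],X[0]]).round(1),'F along x',(s['ft_force'][:2]@X).round(1),s['eef_pos'].round(1),s['ft_force'].round(1),s['t'])
E
python3 k.py; python3 -c "
from h import *
a=env.read_camera('side');cv2.imwrite('pics/d4.png',cv2.resize(a[90:245,205:365],(640,620))[:600])"
```

```text
case x,y 139.0 -0.6 F along x -0.4 [576.7 285.8 118.4] [ 0.7 -0.   0.1] 15.5167
```

View pics/d4.png

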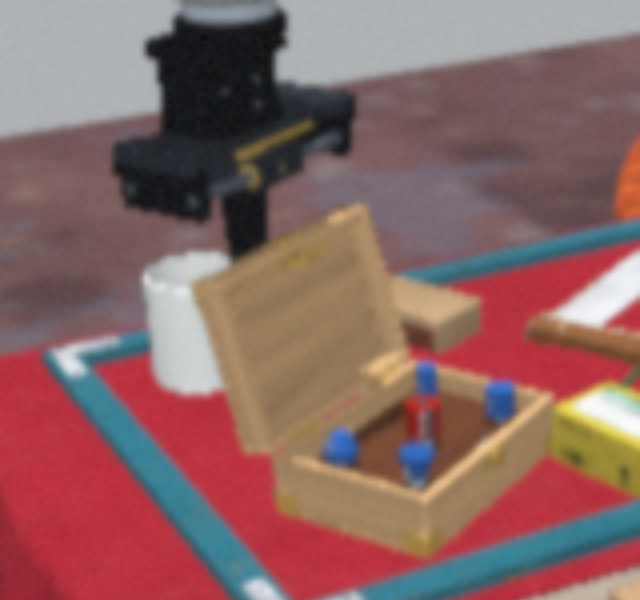

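The closed fingers are behind the lid, with the gripper body above its top edge, and the cutter is still seated. I start pushing.

Emit:
step_arm:
  plan:
    - [[-5,0,0,0,-1],[-9,0,0,0,-1],[-12,0,0,0,-1],[-15,0,0,0,-1],[-18,0,0,0,-1],[-21,0,0,0,-1],[-24,0,0,0,-1],[-27,0,0,0,-1]]

```text
t: 16.23
eef_pos: [589.5, 262.6, 118.7]
tcp_rot: [3.141, -0.0, 2.077]
ft_force: [-2.4, 1.5, 1.2]
opening: 0.005
grip_force: 0.8
```

```bash
python3 k.py
```

```text
case x,y 112.5 -0.6 F along x 2.5 [589.5 262.6 118.7] [-2.4  1.5  1.2] 16.2333
```

Emit:
step_arm:
  plan:
    - [[-4,0,0,0,-1],[-8,0,0,0,-1],[-12,0,0,0,-1],[-16,0,0,0,-1],[-20,0,0,0,-1],[-24,0,0,0,-1],[-28,0,0,0,-1],[-32,0,0,0,-1]]

```text
t: 16.9
eef_pos: [605.1, 234.5, 118.7]
tcp_rot: [3.141, 0.0, 2.077]
ft_force: [-0.1, 1.7, 1.3]
opening: 0.003
grip_force: 0.6
```

```bash
python3 k.py; python3 -c "
from h import *
a=env.read_camera('side');cv2.imwrite('pics/d5.png',cv2.resize(a[90:245,205:365],(640,620))[:600])"
```

```text
case x,y 80.3 -0.6 F along x 1.6 [605.1 234.5 118.7] [-0.1  1.7  1.3] 16.9
```

View pics/d5.png

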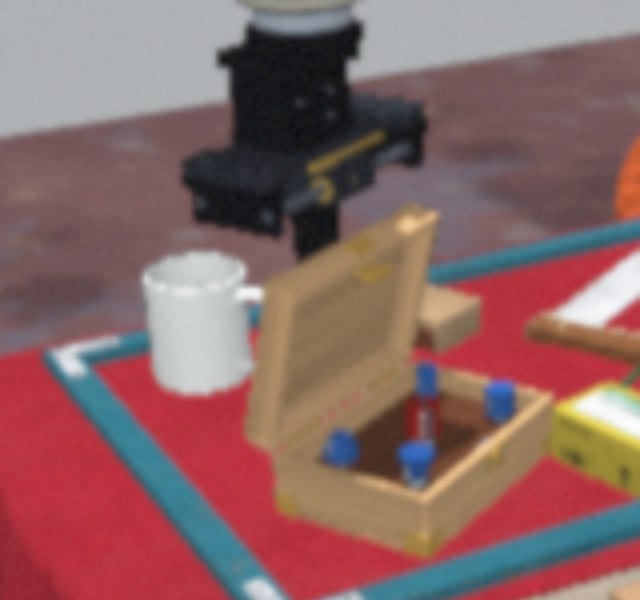

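The lid is now near upright, at about 1.4 rad, with the fingers behind it. A little more push will take it past the balance point.

Emit:
step_arm:
  plan:
    - [[-3,0,0,0,-1],[-6,0,0,0,-1],[-9,0,0,0,-1],[-12,0,0,0,-1],[-15,0,0,0,-1],[-18,0,0,0,-1],[-20,0,0,0,-1]]

```text
t: 17.53
eef_pos: [614.8, 217.0, 118.6]
tcp_rot: [-3.142, 0.0, 2.077]
ft_force: [0.4, 0.0, 0.1]
opening: 0.005
grip_force: 0.0
```

```bash
python3 k.py
```

```text
case x,y 60.3 -0.6 F along x -0.2 [614.8 217.  118.6] [0.4 0.  0.1] 17.5333
```

Emit:
step_arm:
  plan:
    - [[0,0,0,0,-1],[0,0,0,0,-1],[0,0,0,0,-1],[0,0,0,0,-1]]

```text
t: 17.87
eef_pos: [614.5, 217.5, 118.7]
tcp_rot: [3.142, -0.0, 2.077]
ft_force: [0.8, 0.6, 0.1]
opening: 0.007
grip_force: 0.0
```

```bash
python3 k.py; python3 -c "
from h import *
a=env.read_camera('side');cv2.imwrite('pics/d6.png',cv2.resize(a[90:245,205:365],(640,620))[:600])"
```

```text
case x,y 60.9 -0.6 F along x 0.1 [614.5 217.5 118.7] [0.8 0.6 0.1] 17.8667
```

View pics/d6.png

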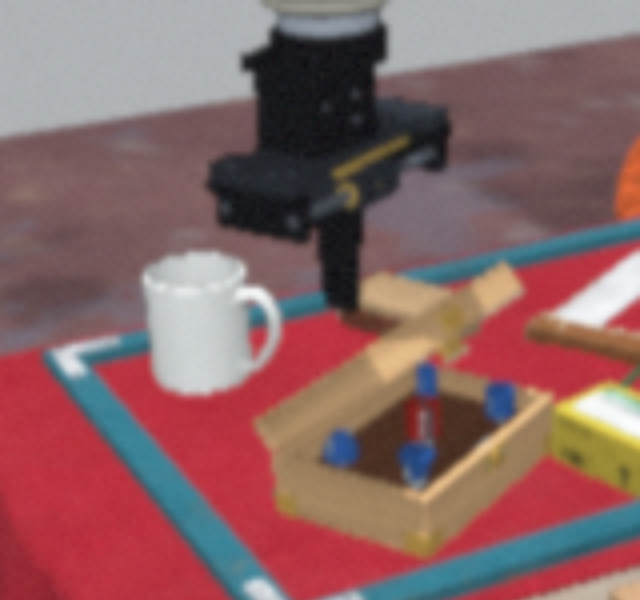

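The lid is swinging down on its own, well clear of the fingers. I wait for it, then rise.

Emit:
step_arm:
  plan:
    - [[0,0,-5,0,-1],[0,0,-15,0,-1],[0,0,-15,0,-1],[0,0,-15,0,-1],[0,0,-15,0,-1],[0,0,-15,0,-1],[0,0,-15,0,-1],[0,0,-15,0,-1]]

```text
t: 18.58
eef_pos: [614.5, 217.4, 133.4]
tcp_rot: [-3.141, -0.0, 2.077]
ft_force: [-0.0, 0.6, -0.5]
opening: 0.004
grip_force: 0.0
```

Emit:
step_arm:
  plan:
    - [[0,0,0,0,-1],[0,0,0,0,-1],[0,0,0,0,-1],[0,0,0,0,-1],[0,0,0,0,-1],[0,0,0,0,-1],[0,0,0,0,-1],[0,0,0,0,-1]]

```text
t: 19.25
eef_pos: [614.6, 217.4, 133.7]
tcp_rot: [3.141, -0.0, 2.077]
ft_force: [0.1, -0.8, 0.3]
opening: 0.005
grip_force: 0.0
```

```bash
python3 k.py; python3 -c "
from h import *
a=env.read_camera('side');cv2.imwrite('pics/d7.png',cv2.resize(a[90:245,205:365],(640,620))[:600])"
```

```text
case x,y 60.7 -0.6 F along x -0.7 [614.6 217.4 133.7] [ 0.1 -0.8  0.3] 19.25
```

View pics/d7.png

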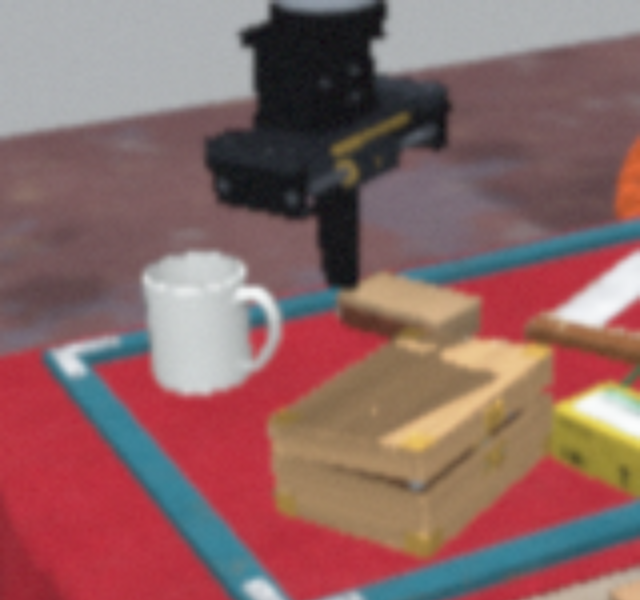

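The lid rests on the catch with a small gap at the front edge. Next I press at lid_front.

Emit:
step_arm:
  plan:
    - [[-35,0,0,0,-1],[-70,0,0,0,-1],[-100,0,0,0,-1],[-106.5,0,0,0,-1],[-106.5,0,15,0,-1],[-106.5,0,30,0,-1],[-106.5,0,44,0,-1],[-106.5,0,44,0,-1]]

```text
t: 19.97
eef_pos: [664.8, 124.4, 87.0]
tcp_rot: [-3.138, -0.002, 2.077]
ft_force: [0.2, 0.1, -0.4]
opening: 0.002
grip_force: 0.0
```

Emit:
step_arm:
  plan:
    - [[0,0,2,0,-1],[0,0,4,0,-1],[0,0,6,0,-1],[0,0,6,0,-1]]

```text
t: 20.3
eef_pos: [666.3, 124.5, 84.0]
tcp_rot: [3.141, 0.0, 2.077]
ft_force: [0.5, -0.5, -0.2]
opening: 0.002
grip_force: 0.0
```

```bash
python3 k.py
```

```text
case x,y -45.6 -0.8 F along x -0.7 [666.3 124.5  84. ] [ 0.5 -0.5 -0.2] 20.3
```

Emit:
step_arm:
  plan:
    - [[0,0,1,0,-1],[0,0,2,0,-1],[0,0,3,0,-1],[0,0,3,0,-1]]

```text
t: 20.63
eef_pos: [666.4, 124.3, 80.8]
tcp_rot: [3.141, 0.0, 2.077]
ft_force: [-0.6, 0.1, 1.1]
opening: 0.002
grip_force: 0.9
```

Emit:
step_arm:
  plan:
    - [[0,0,0.7,0,-1],[0,0,1.4,0,-1],[0,0,1.4,0,-1]]

```text
t: 20.88
eef_pos: [666.4, 124.2, 80.3]
tcp_rot: [3.141, 0.0, 2.077]
ft_force: [-3.0, -1.4, 8.0]
opening: 0.006
grip_force: 4.5
```

Emit:
step_arm:
  plan:
    - [[0,0,0.5,0,-1],[0,0,0.8,0,-1],[0,0,0.8,0,-1]]

```text
t: 21.13
eef_pos: [666.5, 124.1, 79.7]
tcp_rot: [3.14, 0.001, 2.077]
ft_force: [-3.2, -1.9, 11.0]
opening: 0.006
grip_force: 5.1
```

Emit:
step_arm:
  plan:
    - [[0,0,0.4,0,-1],[0,0,0.8,0,-1],[0,0,0.8,0,-1]]

```text
t: 21.38
eef_pos: [666.6, 123.9, 78.6]
tcp_rot: [3.141, 0.001, 2.077]
ft_force: [-1.8, -2.3, 7.0]
opening: 0.006
grip_force: 3.4
```

Emit:
step_arm:
  plan:
    - [[0,0,0.4,0,-1],[0,0,0.8,0,-1],[0,0,0.8,0,-1]]

```text
t: 21.63
eef_pos: [666.8, 123.7, 77.5]
tcp_rot: [3.141, 0.001, 2.077]
ft_force: [-0.4, -3.5, 3.5]
opening: 0.002
grip_force: 2.4
```

Past the roller, so I follow it down gently.

Emit:
step_arm:
  plan:
    - [[0,0,0.8,0,-1],[0,0,1.6,0,-1],[0,0,2.4,0,-1],[0,0,2.4,0,-1]]

```text
t: 21.97
eef_pos: [665.8, 124.5, 73.8]
tcp_rot: [-3.141, -0.001, 2.077]
ft_force: [-0.3, -0.4, -0.1]
opening: 0.007
grip_force: 0.0
```

Emit:
step_arm:
  plan:
    - [[0,0,0.8,0,-1],[0,0,1.6,0,-1],[0,0,2.4,0,-1],[0,0,2.4,0,-1]]

```text
t: 22.3
eef_pos: [666.1, 124.3, 71.7]
tcp_rot: [-3.141, -0.0, 2.077]
ft_force: [-0.4, -0.3, 0.5]
opening: 0.001
grip_force: 0.0
```

Emit:
step_arm:
  plan:
    - [[0,0,0.5,0,-1],[0,0,1,0,-1],[0,0,1,0,-1]]

```text
t: 22.55
eef_pos: [666.2, 124.3, 71.0]
tcp_rot: [-3.142, -0.0, 2.077]
ft_force: [0.2, -0.4, 0.5]
opening: 0.0
grip_force: 0.0
```

Emit:
step_arm:
  plan:
    - [[0,0,0.5,0,-1],[0,0,1,0,-1],[0,0,1,0,-1]]

```text
t: 22.8
eef_pos: [666.3, 124.3, 70.7]
tcp_rot: [3.141, 0.0, 2.077]
ft_force: [-2.2, -0.2, 5.7]
opening: 0.006
grip_force: 2.8
```

Emit:
step_arm:
  plan:
    - [[0,0,0.4,0,-1],[0,0,0.6,0,-1],[0,0,0.6,0,-1]]

```text
t: 23.05
eef_pos: [666.3, 124.3, 70.6]
tcp_rot: [3.141, 0.0, 2.077]
ft_force: [-2.9, -0.5, 10.0]
opening: 0.004
grip_force: 5.0
```

Hard stop at the shut height (70.6 mm). Now I retreat and check.

Emit:
step_arm:
  plan:
    - [[0,0,-10,0,-1],[0,0,-40,0,-1],[0,0,-80,0,-1],[0,0,-110,0,-1],[0,0,-110,0,-1],[0,0,-110,0,-1],[0,0,-110,0,-1]]

```text
t: 23.63
eef_pos: [665.8, 124.2, 179.0]
tcp_rot: [-3.141, -0.0, 2.077]
ft_force: [-0.4, -0.0, -0.9]
opening: 0.004
grip_force: 0.0
```

```bash
python3 k.py; python3 -c "
from h import *
a=env.read_camera('side');cv2.imwrite('pics/d8.png',cv2.resize(a[90:245,205:365],(640,620))[:600])"
```

```text
case x,y -45.6 -0.2 F along x 0.2 [665.8 124.2 179. ] [-0.4 -0.  -0.9] 23.6333
```

View pics/d8.png

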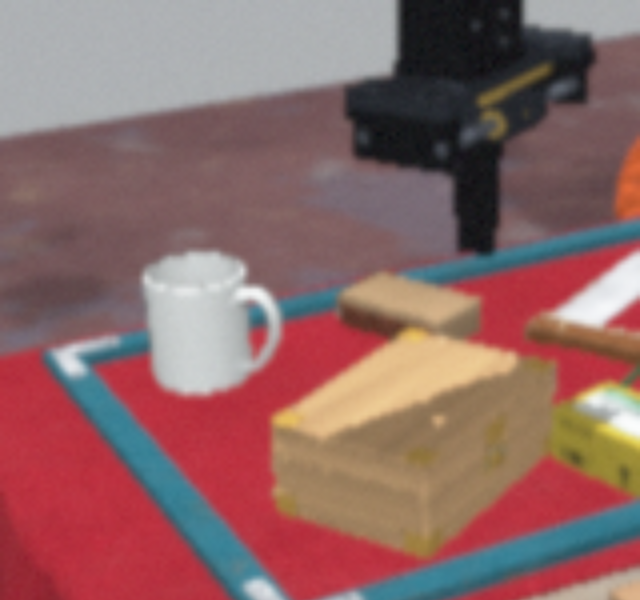

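The lid is fully shut with no gap, the arm is clear, and the mug and carton have not moved.

```bash
python3 -c "
from cell import env
print(env.job_done())"
```

```text
the job is handed in; nothing more can be done
None
```

The cutter is fully home in its bore, the lid fell onto the catch by itself and was pressed shut, and the job was handed in at about 24 s with no result reported back.

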